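# Slide the crumb tray home under the slatted bread board

## Robot

A 6-joint arm with a two-finger parallel gripper is mounted at the origin on the work surface. World frame = base frame: x ahead of the robot, y to its left, z up, the work surface at z = 0. Lengths are in m, angles in degrees, forces in N, time in s.
With the tool pointing down it reaches from about 0.3 to 0.75 m from the base axis. Payload 8.5 kg.
Tool frame: the origin (TCP) lies at the very end of the fingers, on their centre line; the grasp point (between the pads) lies 19 mm behind it (env.hold_point_z is the distance from the TCP to the grasp point, in m); z points along the fingers, y is the line along which they close (so a half turn about z gives the same grasp; the last joint's range is limited). The gripper opens to 85 mm and grips with 20 to 120 N. Pads are 22 mm wide; open, the fingers measure 114 mm over their backs; the gripper's body (76 mm by 85 mm) begins 54 mm behind the grasp point. The pads swing forward as they close: fully open they stand 13 mm farther back than shut.
Start: joints at [56.075, 21.807, 74.336, -0, 83.858, -12.336], TCP at [0.202, 0.511, 0.231] pointing down, gripper open.
Joint ranges: [-178.18, 178.18], [-50.72, 133.34], [12.68, 142.11], [-81.47, 261.47], [9.98, 163.14], [-165.26, 165.26]. Speed limits (degrees/s): [136.94, 136.94, 180, 180, 180, 180].

## Interface

Orientations are given as a 3x3 rotation matrix whose columns are the frame's x, y, z axes.
In Python, from rig import env, optics gives the robot as it stands.
- The arm moves only by the shell command python3 -m jog 'ROWS' [OPENING] [FORCE]. ROWS is JSON, a list of rows, each an object with "linear": the shift along the tool's x, y, z in units of 40 mm (1.0 is 40 mm), a list of three; "roll": the turn about the tool's z in units of 5 degrees (1.0 is 5 degrees). A call has 1 to 12 rows; each row shifts and turns the commanded pose from where the row before left it, along the tool's axes as they then stand; what a row does not reach is not made up. A row lasts 1/12 s, in which the tool goes at most 41.7 mm and 7.16 degrees, less where a joint would pass 70% of its speed; a pose out of reach is approached as far as the arm can. A call is refused whole if a number of a shift passes 1 or a number of a turn 1, either way. A call with a gripper value outside its range is refused whole. OPENING is the opening, from -1 (shut) to 1 (fully open), set as the call begins (- or left out, the last holds). The fingers move at their own pace and stop on an object; FORCE is the grip in N (left out, the last holds). Time passes only in rows, so rows that do not move let the fingers close. It gives the time, the measured TCP pose, the force, the opening and the grip force at its end, in the units of the state.
- env.observe(): the state, without advancing time (a new reading comes with each control period).
- optics.get_image(name): name is "scene" or "top" or "wrist"; returns the picture (400x640x3 uint8, red, green, blue); there is no depth.
- optics.calibration(name): a dict with "fov_y" (degrees; the focal length in pixels is half the picture's height over the tangent of half this angle, whatever the lens; pixels are square), "cx", "cy" (the principal point, pixels), "T" (4x4, takes a point from camera to world coordinates). Camera axes: x right, y down, z forward; pixel columns grow to the right and rows downward; lengths in m; the calibration is good to about 2 mm. The wrist camera is an equidistant fisheye: a pixel r from the principal point sees the ray r / f radians off the axis. A picture is of the moment at which its call begins: read the wrist's pose just before it. calibration takes no time and is no camera call; for the wrist camera it gives the pose at the moment of the call.
- env.close_job(): hands the job in; it is judged then, once.
The state is a dict: "time_s": time; "q": joint angles; "qvel": joint speeds; "joint_efforts": joint torques, N m; "position": TCP position; "tool_rot": TCP orientation; "ft_force": force on the tool from outside, world axes, zero at the start; "wrist_torque": the same for the moment, N m; "grip_width": finger opening in m; "gripper_force": force on a finger pad.
Only numpy, scipy, OpenCV 4.12 (cv2) and the standard library are available. Lean on these libraries where they do the work, as an engineer would, in place of code of your own. Each camera call takes 0.05 s, during which the arm holds its last target. There are 200 camera calls.

## Task

The emptied crumb tray belongs back under the slatted bread board: bring its far end into the board's open end and slide it in under the slats until the red spring catch drops behind its back wall and it sits home against the rubber stop, then let go of the knob. The stop sits on thin sheet metal and the tray jams if forced, so feed it straight with a light, steady push and do not ram it. Leave the loaf on the board and everything else on the counter where it is.

Things in the scene. Friction and masses are not known exactly. Their poses are not given: they have to be found in the camera images.
- board: Slatted beech bread board, 240 x 290 mm, 45 mm high (a plate on it reaches 48), fixed to the counter. Under it runs a tunnel open at one end only: 184 mm wide between the side rails, 27 mm high from counter to slats. Origin: on the counter under its middle; z up; +y is the way the tray slides in; the open end is at y = -145 mm. More than 25 N between tray and board scores the wood.
- mouth (a point): Centre of the board's open end, on the counter (board frame 0, -145 mm, 0). In the first 25 mm the rails are chamfered, so the mouth is about 198 mm wide. The tray slides on the counter itself, no sill.
- stop_mean (a point): Mean place of the rubber stop's face in the tunnel (board frame 0, 90, 13 mm). The stop and the catch sit on one thin sheet-metal bracket, adjustable in long slots, so the real stop lies up to 12 mm before or beyond this point along y. It is not measured: feel for it.
- buffer (a joint): Rubber stop: how far it is squashed by the tray, in m, along the board's +y; 0 when free. It takes 12 N per mm; beyond 2 mm (about 24 N) the sheet-metal bracket behind it bends.
- catch (a joint): Red spring catch, a round nose 24 mm in diameter hanging in the middle gap of the slats, 11 mm before the stop: its lift in m. The tray's back wall lifts it 0.0025 over some 18 mm of travel, then it drops to 0 behind the wall, about 1 mm before the wall meets the stop. Lifting it takes 3 to 7 N of push, on top of 2 to 4 N sliding friction; only the stop resists more.
- tray: Crumb tray of bright sheet steel, open on top, 180 mm wide (x), 250 long (y), 24 high, walls and floor 3 mm, 0.3 to 0.5 kg, lying on the counter. Origin: centre of its underside; z up; +y points to the far end, which goes in first; the knob is at the -y end. In the tunnel it has 2 mm play each side and 3 mm headroom. Home, its knob end sticks out 3 to 27 mm from the board.
- tray_end (a point): Middle of the bottom edge of the tray's far (leading) end, 125 mm from the tray's origin along +y; this end wall is the one the catch drops behind.
- knob (a point): Centre of the wooden knob's round head, outside the tray's near end: 25 mm diameter, 20 mm long along the tray's y, axis level, 13.5 mm above the counter, 147 mm from the tray's origin along -y. A 14 mm thick neck, 12 mm long, joins it to the tray. Pinch it from above across the tray's width; it is rigid with the tray.
- loaf: Cut half of a golden box loaf, 90 x 130 x 95 mm, standing loose on the closed-end half of the board; origin at its underside. Bystander.
- bread_knife: Bread knife lying on the counter, 315 mm long, black handle; origin on the counter near its middle. Bystander.
- crumb_brush: Crumb brush with wooden handle, 200 mm long, lying on the counter. Bystander.
- tongs: Steel pastry tongs, 260 mm long, lying on the counter. Bystander.
- basket_a: Dark round basket, 156 mm across, about 145 mm high with its pretzel sticks. Bystander.
- basket_b: A second basket like it. Bystander.
- jam_jar: Amber jar with red cap, 66 mm across, 95 mm high. Bystander.

How it is judged (in metres and radians):
On the way, in this order (a step that is already met when the one before it is completed fails the run):
1. the tray's far end is inside the board's open end, at least 30 mm deep, lined up with it (y of tray_end in the frame of board above -0.115 m and x of tray_end in the frame of board between -0.006 and 0.006 m and angle between the y axis of tray and the y axis of board, either way round below 0.05 rad), for 0.2 s.
2. the tray has been pushed past the catch up to the rubber stop and squashes it by 0.2 mm or more (value of joint buffer above 0.0002 m), for 0.05 s.
At the end, for the whole second after the job is handed in: The tray lies flat under the board, in line with it (within 0.03 rad and 4 mm sideways), with its far end 76 to 106 mm past the board's middle, the catch has dropped behind its back wall (lifted less than 0.8 mm), and the tray is released and at rest (y of tray_end in the frame of board between 0.076 and 0.106 m and x of tray_end in the frame of board between -0.004 and 0.004 m and angle between the y axis of tray and the y axis of board, either way round below 0.03 rad and angle between tray's own z axis and vertical below 0.02 rad and value of joint catch below 0.0008 m and linear speed of tray below 0.01 m/s); the robot touches nothing.
It fails at once if the rubber stop is squashed by more than 2 mm (about 24 N), which bends its bracket (value of joint buffer above 0.002 m).
It fails at once if the tray presses on the board with more than 25 N (contact force between tray and board above 25 N).
It fails at once if the loaf on the board is shifted by more than 15 mm (distance of loaf from where it was at the start of the episode above 0.015 m).
It fails at once if a bystander on the counter is shifted by more than 20 mm (distance of any of bread_knife, crumb_brush, tongs, basket_a, basket_b, jam_jar from where it was at the start of the episode above 0.02 m).
It also fails if it takes over 61 s, if anything falls off the work surface, if the arm or the gripper's body presses on something with over 40 N, if the wrist force passes 120 N, or if a joint passes its speed limit or range.

## Working session

There is one attempt and no reset: what is moved stays moved. The work goes in short steps, Python scripts to look and compute and a shell command to move; the robot and the scene stay as the last step left them, time stands still between calls to the robot, and variables do not carry over. Pictures are saved under pics/ and viewed, at most 10 in all, crops included, and the job is handed in when it is done.

```bash
mkdir -p pics; ls; python3 - <<'E'
from rig import env, optics
import cv2
for n in ("top","scene"):
    im=optics.get_image(n); cv2.imwrite(f"pics/{n}0.png",im[:,:,::-1])
    c=optics.calibration(n); print(n,c)
s=env.observe(); print(s['position'],s['tool_rot'],s['time_s'],env.hold_point_z)
E
```

```text
pics
top {'fov_y': 51.44169638468631, 'cx': 316.89909374146373, 'cy': 202.67777276041988, 'T': array([[ 2.68702198e-02, -9.81307408e-01,  1.90561700e-01,
         3.71041024e-01],
       [-9.99629865e-01, -2.71890762e-02,  9.41596694e-04,
        -8.20726498e-03],
       [ 4.25720076e-03, -1.90516467e-01, -9.81674769e-01,
         1.22024612e+00],
       [ 0.00000000e+00,  0.00000000e+00,  0.00000000e+00,
         1.00000000e+00]])}
scene {'fov_y': 53.30406385278363, 'cx': 314.7465421323659, 'cy': 199.08386375592627, 'T': array([[ 0.54935905,  0.66761691, -0.50248611,  1.22996033],
       [ 0.83543953, -0.42757532,  0.34528269, -0.41968167],
       [ 0.0156659 , -0.60948093, -0.79264593,  1.01574682],
       [ 0.        ,  0.        ,  0.        ,  1.        ]])}
[0.20220789 0.51120802 0.23080336] [[-9.29859490e-01  3.67914208e-01 -6.81696909e-04]
 [ 3.67914748e-01  9.29858967e-01 -1.01955708e-03]
 [ 2.58772448e-04 -1.19885117e-03 -9.99999248e-01]] 0.1 0.0187
```

View pics/top0.png

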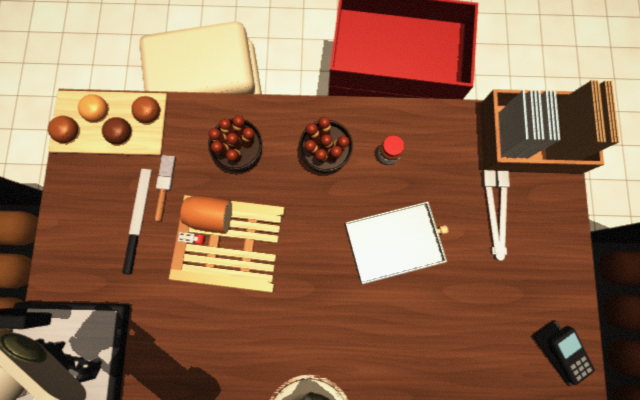

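View pics/scene0.png

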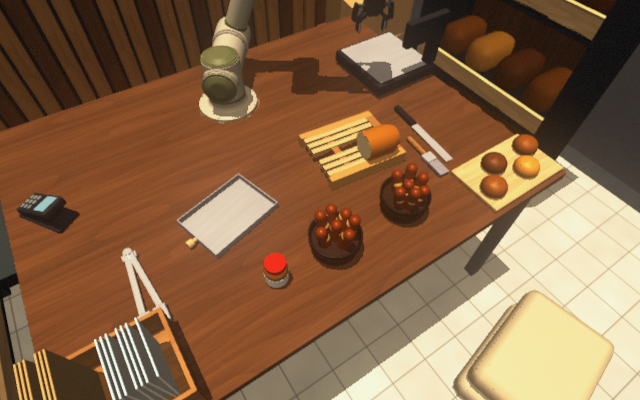

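```bash
python3 - <<'E'
import cv2, numpy as np
a=cv2.imread('pics/top0.png'); b=cv2.imread('pics/scene0.png')
t1=cv2.resize(a[190:298,165:291],None,fx=3,fy=3,interpolation=3)
t2=cv2.resize(a[190:298,340:460],None,fx=3,fy=3,interpolation=3)
out=np.hstack([t1,t2]); print(out.shape)
cv2.imwrite('pics/topc.png',out)
cv2.imwrite('pics/scenec.png',cv2.resize(b[105:265,170:410],None,fx=3.3,fy=3.3,interpolation=3))
E
```

```text
(324, 738, 3)
```

View pics/topc.png

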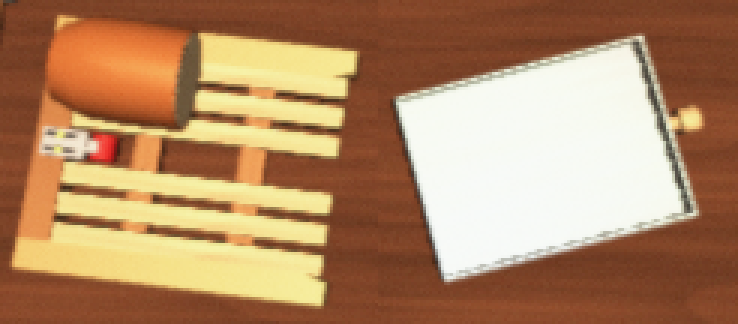

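View pics/scenec.png

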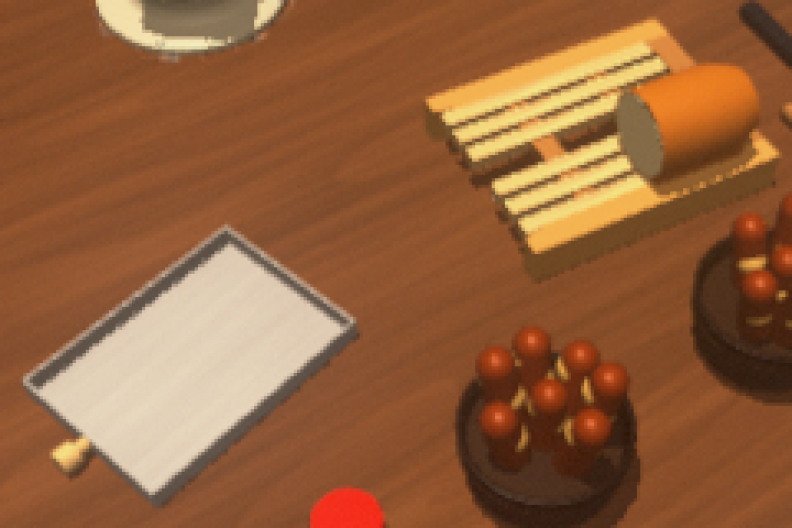

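```bash
cat > geo.py <<'E'
import numpy as np
from rig import optics
C={n:optics.calibration(n) for n in("top","scene")}
def ray(n,p):
    c=C[n]; f=200/np.tan(np.radians(c['fov_y']/2))
    d=c['T'][:3,:3]@np.array([(p[0]-c['cx'])/f,(p[1]-c['cy'])/f,1]); return c['T'][:3,3],d/np.linalg.norm(d)
def plane(n,p,z):
    o,d=ray(n,p); return o+d*(z-o[2])/d[2]
def tri(p,q):
    A=[];b=[]
    for o,d in(ray("top",p),ray("scene",q)):
        M=np.eye(3)-np.outer(d,d);A.append(M);b.append(M@o)
    return np.linalg.solve(sum(A),sum(b))
def fit(model,pts): # 2D rigid; returns theta deg, origin, residual
    model=np.array(model);pts=np.array(pts)[:,:2];a=model-model.mean(0);b=pts-pts.mean(0)
    th=np.arctan2((a[:,0]*b[:,1]-a[:,1]*b[:,0]).sum(),(a*b).sum())
    R=np.array([[np.cos(th),-np.sin(th)],[np.sin(th),np.cos(th)]]);t=pts.mean(0)-R@model.mean(0)
    return np.degrees(th),t,np.abs(pts-(model@R.T+t)).max()
E
python3 - <<'E'
from geo import *
np.set_printoptions(precision=4,suppress=True)
t1=lambda u,v:(165+u/3,190+v/3); t2=lambda u,v:(340+(u-378)/3,190+v/3); s=lambda u,v:(170+u/3.3,105+v/3.3)
# order: mouth +x(toward far from robot?) etc
B=[(t1(358,52),s(527,247)),(t1(325,306),s(428,100)),(t1(12,268),s(655,20)),(t1(58,16),s(778,153))]
Tr=[(t2(395,97),s(355,322)),(t2(643,37),s(158,500)),(t2(698,213),s(25,380)),(t2(445,281),s(227,228))]
for nm,L,z in(("board",B,.045),("tray",Tr,.024)):
    P=[tri(*x) for x in L]; print(nm,np.array(P))
    # frame: +y world approx; +x world approx
    m=[(.12,-.145),(-.12,-.145),(-.12,.145),(.12,.145)] if nm=="board" else [(.09,.125),(.09,-.125),(-.09,-.125),(-.09,.125)]
    print(fit(m,P)); 
    for i,n in enumerate(("top","scene")):
        Q=[plane(n,x[i],z) for x in L]; print(n,np.array(Q)[:,:2].tolist(),fit(m,Q))
print("knob",tri(t2(692,117),s(70,456)))
E
```

```text
board [[0.5809 0.0841 0.0519]
 [0.3462 0.111  0.0419]
 [0.3715 0.4017 0.0384]
 [0.6103 0.3766 0.0447]]
(np.float64(-5.736657082419376), array([0.4772, 0.2434]), np.float64(0.0030235289773415525))
top [[0.5829487075035821, 0.08618653640272553], [0.3441890826492284, 0.10664542066249723], [0.3708218674247053, 0.398037333171418], [0.6101790892810799, 0.3763973361245238]] (np.float64(-5.186257578313297), array([0.477 , 0.2418]), np.float64(0.0016120959389506334))
scene [[0.5755701597385278, 0.08599078348235989], [0.35074298678173255, 0.11358790938320817], [0.3776568313934061, 0.3978729400765134], [0.6104783599266421, 0.37647714422762524]] (np.float64(-6.1277158404564025), array([0.4786, 0.2435]), np.float64(0.006923305881135544))
tray [[ 0.548  -0.0921  0.0209]
 [ 0.6168 -0.3325  0.0151]
 [ 0.4446 -0.3801  0.0241]
 [ 0.3742 -0.1409  0.0182]]
(np.float64(15.970737774982865), array([ 0.4959, -0.2364]), np.float64(0.0012251335401162189))
top [[0.5473455316980936, -0.09228384556847545], [0.6133564710480104, -0.33440725125963183], [0.4436304775759269, -0.3827428473501725], [0.37348475942320286, -0.14182953204843093]] (np.float64(15.795888008031703), array([ 0.4945, -0.2378]), np.float64(0.0017511467610624165))
scene [[0.5502935817144825, -0.09266782967648352], [0.6245570841618515, -0.32931843660708204], [0.446015861570797, -0.3777616021447324], [0.380059679182562, -0.14097546933848037]] (np.float64(16.154604804139673), array([ 0.5002, -0.2352]), np.float64(0.0031004612552844035))
knob [ 0.5377 -0.378   0.0189]
```

```bash
python3 -m jog '[{"linear":[-0.6,-0.68,0],"roll":0},{"linear":[-0.6,-0.68,0],"roll":0},{"linear":[-0.6,-0.68,0],"roll":0},{"linear":[-0.6,-0.68,0],"roll":0},{"linear":[-0.6,-0.68,0],"roll":0},{"linear":[-0.6,-0.68,0],"roll":0},{"linear":[-0.6,-0.68,0],"roll":0},{"linear":[-0.6,-0.68,0],"roll":0},{"linear":[-0.6,-0.68,0],"roll":0},{"linear":[-0.6,-0.68,0],"roll":0},{"linear":[-0.6,-0.68,0],"roll":0},{"linear":[-0.6,-0.68,0],"roll":0}]' 1 30
python3 -m jog '[{"linear":[-0.6,-0.68,0],"roll":0},{"linear":[-0.6,-0.68,0],"roll":0},{"linear":[-0.6,-0.68,0],"roll":0},{"linear":[-0.6,-0.68,0],"roll":0},{"linear":[-0.6,-0.68,0],"roll":0},{"linear":[-0.6,-0.68,0],"roll":0},{"linear":[-0.6,-0.68,0],"roll":0},{"linear":[-0.6,-0.68,0],"roll":0},{"linear":[-0.6,-0.68,0],"roll":0},{"linear":[-0.6,-0.68,0],"roll":0},{"linear":[-0.6,-0.68,0],"roll":0},{"linear":[-0.6,-0.68,0],"roll":0}]'
python3 -m jog '[{"linear":[0,0,0.1],"roll":1},{"linear":[0,0,0.1],"roll":1},{"linear":[0,0,0.1],"roll":1},{"linear":[0,0,0.1],"roll":1},{"linear":[0,0,0.1],"roll":1},{"linear":[0,0,0.1],"roll":1},{"linear":[0,0,0.1],"roll":1},{"linear":[0,0,0.1],"roll":1},{"linear":[0,0,0.1],"roll":1},{"linear":[0,0,0.1],"roll":1},{"linear":[0,0,0.1],"roll":0.5},{"linear":[0,0,0],"roll":0}]'
python3 - <<'E'
from rig import env, optics
import cv2
im=optics.get_image("wrist"); cv2.imwrite("pics/w0.png",im[:,:,::-1])
c=optics.calibration("wrist");print(c)
s=env.observe();print(s['position'],s['tool_rot'],s['q'],s['time_s'])
E
```

```text
time_s: 1.1
position: [0.35, 0.1002, 0.2313]
tool_rot: [[-0.93, 0.368, 0.0], [0.368, 0.93, 0.0], [0.0, 0.0, -1.0]]
ft_force: [1.5, 0.6, -0.1]
grip_width: 0.0855
gripper_force: 0.0
time_s: 2.1
position: [0.4979, -0.3092, 0.2309]
tool_rot: [[-0.93, 0.368, -0.001], [0.368, 0.93, 0.001], [0.001, 0.0, -1.0]]
ft_force: [0.2, 0.9, -0.1]
grip_width: 0.0854
gripper_force: 0.0
time_s: 3.1
position: [0.4974, -0.3072, 0.1862]
tool_rot: [[-0.273, 0.962, -0.002], [0.962, 0.273, 0.002], [0.002, -0.001, -1.0]]
ft_force: [0.3, -0.1, 0.4]
grip_width: 0.0852
gripper_force: 0.0
{'fov_y': 65.70646984690485, 'cx': 318.82620154534754, 'cy': 197.39979449568824, 'T': array([[ 9.61428891e-01,  2.65712050e-01,  7.10745659e-02,
         4.79976978e-01],
       [ 2.75053350e-01, -9.28420987e-01, -2.49760137e-01,
        -2.42998876e-01],
       [-3.77159540e-04,  2.59675909e-01, -9.65695749e-01,
         3.29972205e-01],
       [ 0.00000000e+00,  0.00000000e+00,  0.00000000e+00,
         1.00000000e+00]])}
[ 0.49756004 -0.30735767  0.18674377] [[-2.75125645e-01  9.61407742e-01 -1.01683325e-03]
 [ 9.61407451e-01  2.75126643e-01  1.02171378e-03]
 [ 1.26204146e-03 -6.96491404e-04 -9.99998961e-01]] [-4.32962654e+01  2.72755588e+01  7.28796639e+01  2.69469873e-03
  7.99273252e+01 -5.92662788e+01] 3.15
```

View pics/w0.png

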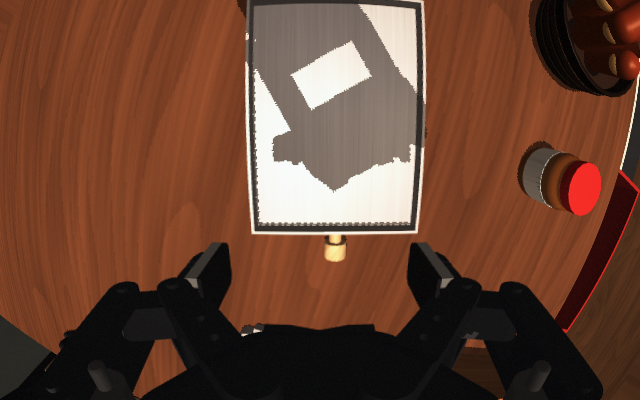

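```bash
cat >> geo.py <<'E'
def wplane(c,p,z):
    f=200/np.tan(np.radians(c['fov_y']/2)); u=np.array([p[0]-c['cx'],p[1]-c['cy']]); r=np.hypot(*u); a=r/f
    d=c['T'][:3,:3]@np.array([*(u/r*np.sin(a)),np.cos(a)]); o=c['T'][:3,3]; return o+d*(z-o[2])/d[2]
E
python3 - <<'E'
from geo import *
c=optics.calibration("wrist")
Q=[wplane(c,p,.024) for p in((425,2),(418,233),(252,233),(247,2))]
print(np.round(Q,4),fit([(.09,.125),(.09,-.125),(-.09,-.125),(-.09,.125)],Q))
k=wplane(c,(335,248),.02);print("knob",k)
E
```

```text
[[ 0.5504 -0.0913  0.024 ]
 [ 0.6185 -0.3311  0.024 ]
 [ 0.4442 -0.3802  0.024 ]
 [ 0.3767 -0.1458  0.024 ]] (np.float64(16.172234683896775), array([ 0.49743694, -0.23710458]), np.float64(0.0037202217554290484))
knob [ 0.53560679 -0.37346944  0.02      ]
```

```bash
python3 -m jog '[{"linear":[-0.4,0.095,0.4],"roll":0},{"linear":[-0.4,0.09,0.4],"roll":0},{"linear":[-0.4,0.09,0.4],"roll":0},{"linear":[-0.4,0.09,0.4],"roll":0},{"linear":[-0.35,0.1,0.4],"roll":0},{"linear":[0,0,0.5],"roll":0},{"linear":[0,0,0.5],"roll":0},{"linear":[0,0,0.5],"roll":0},{"linear":[0,0,0.5],"roll":0},{"linear":[0,0,0.35],"roll":0},{"linear":[0,0,0.15],"roll":0},{"linear":[0,0,0],"roll":0}]'
python3 -m jog '[{"linear":[0,0,0],"roll":0},{"linear":[0,0,0],"roll":0},{"linear":[0,0,0],"roll":0},{"linear":[0,0,0],"roll":0},{"linear":[0,0,0],"roll":0},{"linear":[0,0,0],"roll":0},{"linear":[0,0,0],"roll":0},{"linear":[0,0,0],"roll":0},{"linear":[0,0,0],"roll":0},{"linear":[0,0,0],"roll":0}]' -1 40
python3 - <<'E'
from rig import env, optics
import cv2
im=optics.get_image("wrist"); cv2.imwrite("pics/w1.png",im[:,:,::-1])
s=env.observe();print(s['position'],s['tool_rot'],s['ft_force'],s['wrist_torque'])
E
```

```text
time_s: 4.15
position: [0.5366, -0.3771, 0.0061]
tool_rot: [[-0.275, 0.961, -0.002], [0.961, 0.275, 0.002], [0.002, -0.001, -1.0]]
ft_force: [-0.7, 0.1, -0.5]
grip_width: 0.0855
gripper_force: 0.0
time_s: 4.98
position: [0.5372, -0.3777, 0.0082]
tool_rot: [[-0.274, 0.962, 0.001], [0.962, 0.274, -0.001], [-0.001, 0.0, -1.0]]
ft_force: [-2.4, 0.7, 6.0]
grip_width: 0.0231
gripper_force: 39.3
[ 0.53720832 -0.37770693  0.00815905] [[-2.74379408e-01  9.61621284e-01  6.67844021e-04]
 [ 9.61620878e-01  2.74379960e-01 -9.61351959e-04]
 [-1.10769952e-03  3.78437573e-04 -9.99999315e-01]] [-1.61280723  0.38452258  5.90296655] [0.05571901 0.26533276 0.10900044]
```

View pics/w1.png

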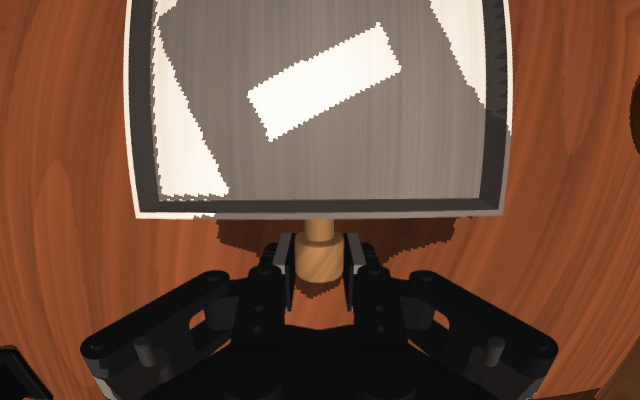

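```bash
python3 -m jog '[{"linear":[0,0,0],"roll":0},{"linear":[0,0,0],"roll":0},{"linear":[0,0,0],"roll":0},{"linear":[0,0,0.05],"roll":0},{"linear":[0,0,0.05],"roll":0},{"linear":[0,0,0],"roll":0}]' 0 40
python3 -m jog '[{"linear":[0,0,0],"roll":0},{"linear":[0,0,0],"roll":0},{"linear":[0,0,0],"roll":0},{"linear":[0,0,0],"roll":0},{"linear":[0,0,0],"roll":0},{"linear":[0,0,0],"roll":0},{"linear":[0,0,0],"roll":0},{"linear":[0,0,0],"roll":0}]' -1 40
```

```text
time_s: 5.53
position: [0.5368, -0.3772, 0.0026]
tool_rot: [[-0.274, 0.962, -0.001], [0.962, 0.274, 0.001], [0.001, -0.001, -1.0]]
ft_force: [-0.1, -0.5, 0.3]
grip_width: 0.0427
gripper_force: 0.0
time_s: 6.2
position: [0.5371, -0.3775, 0.0034]
tool_rot: [[-0.274, 0.962, 0.0], [0.962, 0.274, -0.0], [-0.0, 0.0, -1.0]]
ft_force: [-0.0, 1.1, 0.8]
grip_width: 0.0234
gripper_force: 39.5
```

```bash
python3 -m jog '[{"linear":[0,0,0],"roll":0.2},{"linear":[0,0,0],"roll":0.4},{"linear":[0,0,0],"roll":0.4},{"linear":[0,0,0],"roll":0.4},{"linear":[0,0,0],"roll":0.4},{"linear":[0,0,0],"roll":0.4},{"linear":[0,0,0],"roll":0.4},{"linear":[0,0,0],"roll":0.4},{"linear":[0,0,0],"roll":0.4},{"linear":[0,0,0],"roll":0.4},{"linear":[0,0,0],"roll":0.4},{"linear":[0,0,0],"roll":0.1}]'
python3 -m jog '[{"linear":[0.1,-0.1,0],"roll":0},{"linear":[0.15,-0.13,0],"roll":0},{"linear":[0.15,-0.13,0],"roll":0},{"linear":[0.15,-0.13,0],"roll":0},{"linear":[0.15,-0.13,0],"roll":0},{"linear":[0.15,-0.13,0],"roll":0},{"linear":[0.15,-0.13,0],"roll":0},{"linear":[0.15,-0.13,0],"roll":0},{"linear":[0.15,-0.13,0],"roll":0},{"linear":[0.15,-0.13,0],"roll":0},{"linear":[0.15,-0.13,0],"roll":0},{"linear":[0.15,-0.13,0],"roll":0}]'
python3 -m jog '[{"linear":[0.15,-0.13,0],"roll":0},{"linear":[0.15,-0.13,0],"roll":0},{"linear":[0.15,-0.13,0],"roll":0},{"linear":[0.15,-0.13,0],"roll":0},{"linear":[0.15,-0.13,0],"roll":0},{"linear":[0.15,-0.13,0],"roll":0},{"linear":[0.15,-0.13,0],"roll":0},{"linear":[0.15,-0.13,0],"roll":0},{"linear":[0.15,-0.13,0],"roll":0},{"linear":[0.15,-0.13,0],"roll":0},{"linear":[0.1,-0.1,0],"roll":0},{"linear":[0,0,0],"roll":0}]'
python3 - <<'E'
from rig import env, optics
import cv2, numpy as np
s=env.observe();print(s['position'],s['tool_rot'],s['ft_force'],s['time_s'],s['q'])
w=optics.get_image("wrist"); t=optics.get_image("top"); 
cv2.imwrite("pics/w2.png",w[:,:,::-1]);cv2.imwrite("pics/t2.png",t[:,:,::-1])
out=cv2.resize(t[185:305,165:405],None,fx=3.3,fy=3.3,interpolation=3)
cv2.imwrite("pics/t2c.png",out[:,:,::-1])
E
```

```text
time_s: 7.2
position: [0.5367, -0.3775, 0.0033]
tool_rot: [[0.099, 0.995, -0.001], [0.995, -0.099, 0.0], [-0.0, -0.001, -1.0]]
ft_force: [-1.7, 1.0, 1.0]
grip_width: 0.0236
gripper_force: 39.9
time_s: 8.2
position: [0.4825, -0.3012, 0.0034]
tool_rot: [[0.097, 0.995, 0.0], [0.995, -0.097, -0.0], [-0.0, 0.0, -1.0]]
ft_force: [0.3, -1.0, -0.7]
grip_width: 0.0236
gripper_force: 39.4
time_s: 9.2
position: [0.4326, -0.2314, 0.0033]
tool_rot: [[0.097, 0.995, -0.001], [0.995, -0.097, 0.001], [0.001, -0.001, -1.0]]
ft_force: [0.2, 1.7, -0.2]
grip_width: 0.0233
gripper_force: 39.5
[ 0.43255322 -0.23138548  0.00332803] [[ 0.09707709  0.99527626 -0.00110003]
 [ 0.99527616 -0.09707565  0.0013016 ]
 [ 0.00118866 -0.00122119 -0.99999855]] [ 0.17204385  1.67992471 -0.23969826] 9.2 [-4.20093585e+01  3.34025517e+01  1.00558747e+02  1.83522157e-02
  4.61354449e+01 -3.64512434e+01]
```

View pics/t2c.png

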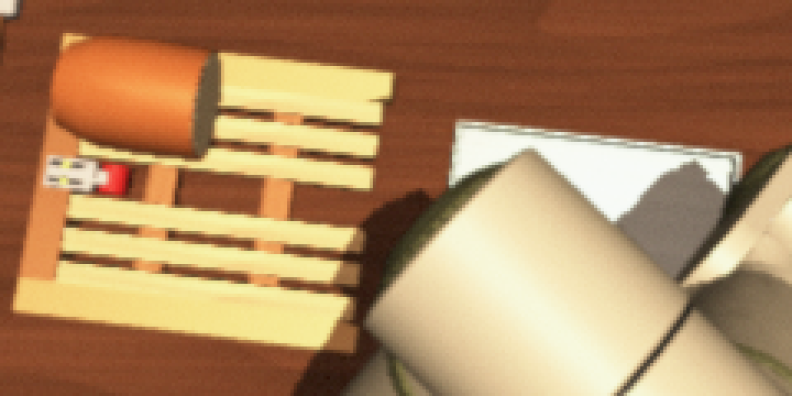

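View pics/w2.png

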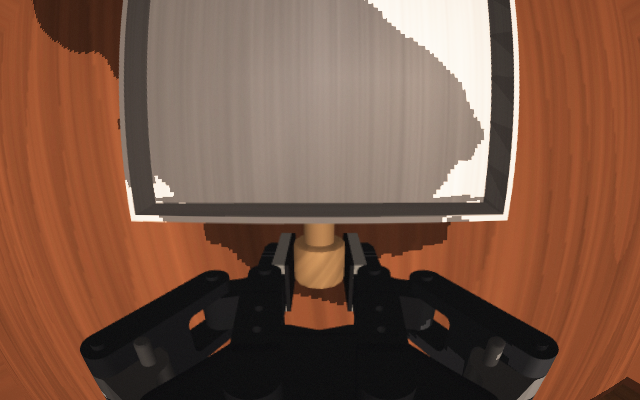

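```bash
cat > edge.py <<'E'
from geo import *
import cv2
def line(img,c0,c1,p0,p1,z,half=5):
    # strongest vertical gradient near guessed line p0-p1 in columns c0..c1 -> world line (x as function of y) on plane z
    g=np.abs(cv2.Sobel(cv2.GaussianBlur(cv2.cvtColor(img,6).astype(np.float32),(0,0),.7),cv2.CV_32F,0,1)); W=[]
    for c in range(c0,c1):
        r=p0[1]+(c-p0[0])*(p1[1]-p0[1])/(p1[0]-p0[0]); a=int(round(r))-half; s=g[a:a+2*half+1,c]; k=int(s.argmax())
        if 0<k<2*half:
            d=(s[k-1]-s[k+1])/(2*(s[k-1]-2*s[k]+s[k+1])); W.append(plane("top",(c,a+k+d),z)[:2])
    W=np.array(W); 
    for _ in range(4):
        f=np.polyfit(W[:,1],W[:,0],1); e=np.abs(W[:,0]-np.polyval(f,W[:,1])); W=W[e<max(2*np.median(e),.0005)]
    return f,len(W),e.std()
E
python3 - <<'E'
from edge import *
a=cv2.imread('pics/top0.png'); b=cv2.imread('pics/t2.png')
m=lambda u,v:(165+u/3.3,185+v/3.3)
L={}
for nm,img,c0,c1,p,q,z in (("bU",a,236,282,m(68,33),m(393,73),.045),("bU2",b,236,282,m(68,33),m(393,73),.045),("bL",a,172,270,m(14,310),m(353,351),.045),("tU",b,306,324,m(457,121),m(740,152),.024),("tU2",b,306,385,m(457,121),m(740,152),.024)):
    f,n,e=line(img,c0,c1,p,q,z); L[nm]=f; print(nm,np.degrees(np.arctan(f[0])),f,n,e)
E
```

```text
bU 5.323554206251435 [0.09318185 0.57685935] 46 4.9931805403356014e-05
bU2 5.314894403258302 [0.0930294  0.57686734] 46 5.541764260010098e-05
bL 5.416956134349561 [0.09482642 0.33417144] 98 9.573590517226356e-05
tU 5.09966427303993 [0.08924172 0.54680273] 18 0.00014844238150815548
tU2 5.313619523813056 [0.09300695 0.54680012] 76 0.0001464287588369686
```

```bash
python3 -m jog '[{"linear":[0.1,-0.01,0],"roll":0},{"linear":[0.15,-0.005,0],"roll":0},{"linear":[0.15,0,0],"roll":0},{"linear":[0.15,0,0],"roll":0},{"linear":[0.15,0,0],"roll":0},{"linear":[0.15,0,0],"roll":0},{"linear":[0.15,0,0],"roll":0},{"linear":[0.15,0,0],"roll":0},{"linear":[0.15,-0.005,0],"roll":0},{"linear":[0.12,0,0],"roll":0},{"linear":[0.1,0,0],"roll":0},{"linear":[0.1,0,0],"roll":0}]'
python3 -m jog '[{"linear":[0.08,0,0],"roll":0},{"linear":[0.08,0,0],"roll":0},{"linear":[0.08,0,0],"roll":0},{"linear":[0.08,0,0],"roll":0},{"linear":[0.08,0,0],"roll":0},{"linear":[0.08,-0.003,0],"roll":0},{"linear":[0.08,0,0],"roll":0},{"linear":[0.08,0,0],"roll":0},{"linear":[0.08,0,0],"roll":0},{"linear":[0.08,0,0],"roll":0},{"linear":[0.04,0,0],"roll":0},{"linear":[0,0,0],"roll":0}]'
python3 - <<'E'
from edge import *
from rig import env
s=env.observe();print(s['position'],s['ft_force'],s['wrist_torque'],s['time_s'],s['tool_rot'][:,0])
t=optics.get_image("top")[:,:,::-1].copy(); cv2.imwrite("pics/t3.png",t)
out=cv2.resize(t[185:305,165:405],None,fx=3.3,fy=3.3,interpolation=3)
cv2.imwrite("pics/t3c.png",out)
E
```

```text
time_s: 10.3
position: [0.439, -0.1677, 0.0033]
tool_rot: [[0.097, 0.995, -0.0], [0.995, -0.097, -0.0], [-0.0, -0.0, -1.0]]
ft_force: [-0.5, -2.5, -0.4]
grip_width: 0.0232
gripper_force: 39.5
time_s: 11.3
position: [0.4421, -0.134, 0.0033]
tool_rot: [[0.097, 0.995, -0.0], [0.995, -0.097, 0.001], [0.001, -0.0, -1.0]]
ft_force: [0.8, 2.2, 0.6]
grip_width: 0.0233
gripper_force: 39.5
[ 0.44209625 -0.1340395   0.00331497] [0.82533259 2.15352538 0.62457912] [ 0.31295859 -0.17395338  0.009761  ] 11.3 [9.73083273e-02 9.95254104e-01 5.97930816e-04]
```

View pics/t3c.png

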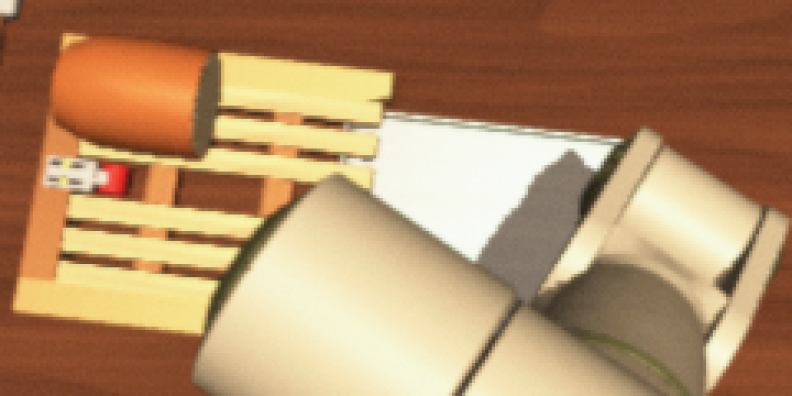

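```bash
python3 - <<'E'
from edge import *
b=cv2.imread('pics/t3.png'); m=lambda u,v:(165+u/3.3,185+v/3.3)
f,n,e=line(b,286,350,m(400,113),m(610,135),.024); print(f,np.degrees(np.arctan(f[0])),n,e)
for y in(.05,-.05): print((np.polyval(f,y)-.0904)-(.4555+.094*y))
E
```

```text
[0.09250373 0.54679291] 5.285032729668574 62 0.00015259655319287428
0.0008180954752338154
0.0009677229381030994
```

```bash
python3 -m jog '[{"linear":[0.08,-0.008,0],"roll":0},{"linear":[0.12,0,0],"roll":0},{"linear":[0.12,0,0],"roll":0},{"linear":[0.12,0,0],"roll":0},{"linear":[0.12,0,0],"roll":0},{"linear":[0.12,-0.004,0],"roll":0},{"linear":[0.12,0,0],"roll":0},{"linear":[0.12,0,0],"roll":0},{"linear":[0.12,0,0],"roll":0},{"linear":[0.12,0,0],"roll":0},{"linear":[0.12,-0.003,0],"roll":0},{"linear":[0.12,0,0],"roll":0}]'
python3 -m jog '[{"linear":[0.12,0,0],"roll":0},{"linear":[0.12,0,0],"roll":0},{"linear":[0.12,-0.003,0],"roll":0},{"linear":[0.12,0,0],"roll":0},{"linear":[0.12,0,0],"roll":0},{"linear":[0.12,0,0],"roll":0},{"linear":[0.12,-0.003,0],"roll":0},{"linear":[0.12,0,0],"roll":0},{"linear":[0.12,0,0],"roll":0},{"linear":[0.12,0,0],"roll":0},{"linear":[0.12,0,0],"roll":0},{"linear":[0.06,0,0],"roll":0}]'
```

```text
time_s: 12.35
position: [0.447, -0.0784, 0.0033]
tool_rot: [[0.097, 0.995, -0.0], [0.995, -0.097, 0.0], [0.0, -0.0, -1.0]]
ft_force: [-0.2, -2.9, -0.5]
grip_width: 0.0235
gripper_force: 39.5
time_s: 13.35
position: [0.4521, -0.0232, 0.0033]
tool_rot: [[0.097, 0.995, -0.0], [0.995, -0.097, 0.0], [0.0, -0.0, -1.0]]
ft_force: [0.3, -2.3, 0.5]
grip_width: 0.0236
gripper_force: 39.5
```

```bash
python3 -m jog '[{"linear":[0.08,0,0],"roll":0},{"linear":[0.08,0,0],"roll":0},{"linear":[0.08,-0.003,0],"roll":0},{"linear":[0.08,0,0],"roll":0},{"linear":[0.08,0,0],"roll":0},{"linear":[0.08,0,0],"roll":0},{"linear":[0.08,0,0],"roll":0},{"linear":[0.08,-0.003,0],"roll":0},{"linear":[0.08,0,0],"roll":0},{"linear":[0.08,0,0],"roll":0},{"linear":[0.08,0,0],"roll":0},{"linear":[0.06,0,0],"roll":0}]'
python3 -m jog '[{"linear":[0.03,0,0],"roll":0},{"linear":[0.03,0,0],"roll":0},{"linear":[0.03,0,0],"roll":0},{"linear":[0.03,0,0],"roll":0},{"linear":[0.03,0,0],"roll":0},{"linear":[0.03,0,0],"roll":0},{"linear":[0.03,0,0],"roll":0},{"linear":[0.03,0,0],"roll":0}]'
```

```text
time_s: 14.35
position: [0.4555, 0.0139, 0.0033]
tool_rot: [[0.097, 0.995, -0.0], [0.995, -0.097, 0.0], [0.0, -0.0, -1.0]]
ft_force: [-0.2, -2.3, -0.1]
grip_width: 0.0236
gripper_force: 39.5
time_s: 15.02
position: [0.4565, 0.0232, 0.0033]
tool_rot: [[0.097, 0.995, -0.0], [0.995, -0.097, 0.0], [-0.0, -0.0, -1.0]]
ft_force: [0.1, -1.8, -0.5]
grip_width: 0.0232
gripper_force: 39.5
```

```bash
python3 -m jog '[{"linear":[0.03,0,0],"roll":0},{"linear":[0.03,0,0],"roll":0},{"linear":[0.03,-0.002,0],"roll":0},{"linear":[0.03,0,0],"roll":0}]' | egrep 'pos|ft'
python3 -m jog '[{"linear":[0.03,0,0],"roll":0},{"linear":[0.03,0,0],"roll":0},{"linear":[0.03,0,0],"roll":0},{"linear":[0.03,0,0],"roll":0}]' | egrep 'pos|ft'
python3 -m jog '[{"linear":[0.03,0,0],"roll":0},{"linear":[0.03,0,0],"roll":0},{"linear":[0.03,0,0],"roll":0}]' | egrep 'pos|ft'
```

```text
position: [0.4568, 0.028, 0.0033]
ft_force: [0.6, -3.0, 0.8]
position: [0.4573, 0.0328, 0.0033]
ft_force: [0.1, -2.5, 1.4]
position: [0.4577, 0.0364, 0.0033]
ft_force: [0.6, -2.7, 0.6]
```

```bash
python3 -m jog '[{"linear":[0.03,0,0],"roll":0},{"linear":[0.03,0,0],"roll":0},{"linear":[0.03,-0.002,0],"roll":0}]' | egrep 'pos|ft'
python3 -m jog '[{"linear":[0.03,0,0],"roll":0},{"linear":[0.03,0,0],"roll":0},{"linear":[0.03,0,0],"roll":0}]' | egrep 'pos|ft'
```

```text
position: [0.458, 0.04, 0.0033]
ft_force: [0.2, -2.4, 0.0]
position: [0.4583, 0.0435, 0.0033]
ft_force: [-0.3, -3.2, 0.6]
```

```bash
python3 -m jog '[{"linear":[0.03,0,0],"roll":0},{"linear":[0.03,0,0],"roll":0},{"linear":[0.03,0,0],"roll":0}]' | egrep 'pos|ft'
python3 -m jog '[{"linear":[0.03,0,0],"roll":0},{"linear":[0.03,0,0],"roll":0},{"linear":[0.03,0,0],"roll":0}]' | egrep 'pos|ft'
```

```text
position: [0.4586, 0.0471, 0.0033]
ft_force: [-1.2, -2.4, 1.4]
position: [0.459, 0.0503, 0.0033]
ft_force: [-0.0, -6.2, 0.9]
```

```bash
python3 -m jog '[{"linear":[0.03,0,0],"roll":0},{"linear":[0.03,0,0],"roll":0},{"linear":[0.03,-0.002,0],"roll":0}]' | egrep 'pos|ft'
python3 -m jog '[{"linear":[0.03,0,0],"roll":0},{"linear":[0.03,0,0],"roll":0},{"linear":[0.03,0,0],"roll":0}]' | egrep 'pos|ft'
```

```text
position: [0.4593, 0.0539, 0.0033]
ft_force: [-0.3, -6.2, 1.2]
position: [0.4596, 0.0576, 0.0033]
ft_force: [0.0, -5.3, 0.1]
```

```bash
python3 -m jog '[{"linear":[0.03,0,0],"roll":0},{"linear":[0.03,0,0],"roll":0}]' | egrep 'pos|ft'
python3 -m jog '[{"linear":[0.02,0,0],"roll":0},{"linear":[0.02,0,0],"roll":0}]' | egrep 'pos|ft'
python3 -m jog '[{"linear":[0.015,0,0],"roll":0},{"linear":[0.015,0,0],"roll":0}]' | egrep 'pos|ft'
```

```text
position: [0.4599, 0.06, 0.0033]
ft_force: [-0.7, -5.4, 0.7]
position: [0.46, 0.0616, 0.0033]
ft_force: [-0.4, -3.7, 1.2]
position: [0.4601, 0.0629, 0.0033]
ft_force: [-0.6, -4.9, 2.0]
```

```bash
for i in 1; do python3 -m jog '[{"linear":[0.01,0,0],"roll":0},{"linear":[0.01,0,0],"roll":0}]' | egrep 'pos|ft'; done
python3 -m jog '[{"linear":[0.01,0,0],"roll":0},{"linear":[0.01,0,0],"roll":0}]' | egrep 'pos|ft'
```

```text
position: [0.4602, 0.0638, 0.0033]
ft_force: [-0.4, -4.5, 1.3]
position: [0.4603, 0.0646, 0.0033]
ft_force: [-1.2, -4.3, 0.8]
```

```bash
python3 -m jog '[{"linear":[0.01,0,0],"roll":0},{"linear":[0.01,0,0],"roll":0}]' | egrep 'pos|ft'
```

```text
position: [0.4603, 0.0654, 0.0033]
ft_force: [-0.8, -4.1, 0.8]
```

```bash
python3 -m jog '[{"linear":[0.01,0,0],"roll":0},{"linear":[0.01,0,0],"roll":0}]' | egrep 'pos|ft'
```

```text
position: [0.4604, 0.0662, 0.0033]
ft_force: [-0.8, -3.2, 1.0]
```

```bash
python3 -m jog '[{"linear":[0.01,0,0],"roll":0},{"linear":[0.01,0,0],"roll":0}]' | egrep 'pos|ft'
```

```text
position: [0.4605, 0.067, 0.0033]
ft_force: [-1.0, -2.6, -0.2]
```

```bash
python3 -m jog '[{"linear":[0.01,0,0],"roll":0},{"linear":[0.01,0,0],"roll":0}]' | egrep 'pos|ft'
```

```text
position: [0.4605, 0.0676, 0.0033]
ft_force: [-0.4, -7.3, 0.7]
```

```bash
python3 -m jog '[{"linear":[0.01,0,0],"roll":0},{"linear":[0.005,0,0],"roll":0}]' | egrep 'pos|ft'
```

```text
position: [0.4606, 0.0678, 0.0033]
ft_force: [-0.6, -9.6, 0.7]
```

```bash
python3 -m jog '[{"linear":[0.01,0,0],"roll":0},{"linear":[0,0,0],"roll":0},{"linear":[0,0,0],"roll":0}]' | egrep 'pos|ft'
```

```text
position: [0.4607, 0.068, 0.0033]
ft_force: [-1.5, -10.5, 0.7]
```

```bash
python3 -m jog '[{"linear":[-0.01,0,0],"roll":0},{"linear":[-0.005,0,0],"roll":0},{"linear":[0,0,0],"roll":0}]' | egrep 'pos|ft'
```

```text
position: [0.4606, 0.0679, 0.0033]
ft_force: [-0.3, -5.9, -0.0]
```

```bash
python3 -m jog '[{"linear":[0,0,0],"roll":0},{"linear":[0,0,0],"roll":0},{"linear":[0,0,0],"roll":0},{"linear":[0,0,0],"roll":0},{"linear":[0,0,0],"roll":0},{"linear":[0,0,0],"roll":0}]' 0.6
python3 -m jog '[{"linear":[0,0,-0.1],"roll":0},{"linear":[0,0,-0.2],"roll":0},{"linear":[0,0,-0.4],"roll":0},{"linear":[0,0,-0.5],"roll":0},{"linear":[-0.3,0,-0.5],"roll":0},{"linear":[-0.6,0,-0.5],"roll":0},{"linear":[-0.6,0,-0.5],"roll":0},{"linear":[-0.6,0,-0.5],"roll":0},{"linear":[-0.6,0,-0.3],"roll":0},{"linear":[-0.6,0,0],"roll":0},{"linear":[0,0,0],"roll":0}]'
python3 - <<'E'
from rig import optics,env
import cv2,numpy as np
w=optics.get_image("wrist"); t=optics.get_image("top")
a=cv2.resize(t[185:305,165:325],None,fx=3,fy=3,interpolation=3)
w2=cv2.resize(w,(480,300))
out=np.zeros((660,480,3),np.uint8);out=np.vstack([a[:300],w2])[:,:,::-1]; cv2.imwrite("pics/fin.png",out);cv2.imwrite("pics/t4.png",t[:,:,::-1]);print(out.shape)
E
```

```text
time_s: 20.1
position: [0.4606, 0.0682, 0.0033]
tool_rot: [[0.097, 0.995, -0.0], [0.995, -0.097, 0.0], [0.0, -0.0, -1.0]]
ft_force: [-0.1, -0.5, 0.4]
grip_width: 0.0684
gripper_force: 0.0
time_s: 21.02
position: [0.448, -0.0665, 0.1449]
tool_rot: [[0.1, 0.995, 0.003], [0.995, -0.1, -0.002], [-0.002, 0.003, -1.0]]
ft_force: [0.6, 0.6, -0.6]
grip_width: 0.0685
gripper_force: 0.0
(600, 480, 3)
```

View pics/fin.png

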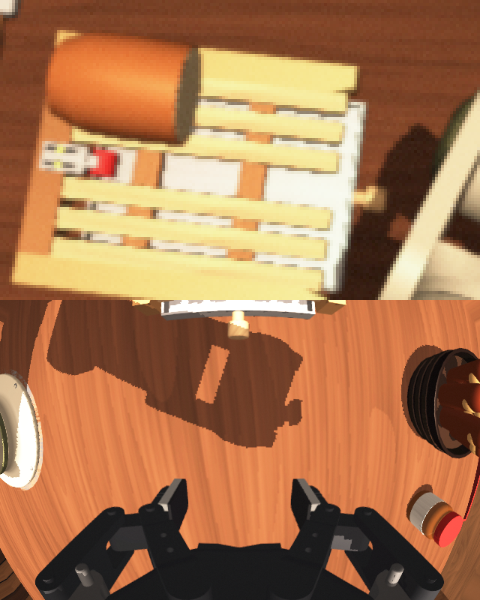

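The picture shows the tray seated squarely under the slats. Its knob end sticks out a little at (355,200), the red nose is at (103,163), and the loaf is untouched.

```bash
python3 -c "
from rig import env
print(env.close_job())"
```

```text
the job is handed in; nothing more can be done
None
```

The tray is home under the board. The push force rose and fell as it passed the catch, then met the stop at about 10 N. I released the knob, backed the arm clear and handed the job in at about 21 s; no verdict was returned.

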